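# Hold the light panel at 45 degrees over a seated ferrule box

### The job

Seat the small clear-grey ferrule box flat and square in the blue corner nest of the inspection stand and let go of it. Then swing the stand's leaning-back light panel forward by its orange grip to 45 degrees above level (the broad orange mark on the hinge scale) for raking light, without letting it fall shut. Finish while still holding the panel there, because it would drop if released, and leave the tin, tweezers and timer alone.

Things in the scene. Friction and masses are not known exactly. Their poses are not given: they have to be found in the camera images.
- ferrule_box: flat clear-grey compartment box with small ferrules, 42 (own x) x 62 (own y) x 16 mm high, about 30 g, loose on the bench to the right of the stand. Origin: centre of its underside; z up. Best gripped from above across the 42 mm width. Either way round in the nest is right.
- stand: inspection stand fixed to the bench: grey base plate 140 (x) x 110 (y) x 20 mm, with the nest and, at the rear, the panel's hinge. Origin: centre of its underside; x points from front to rear (hinge), z up. White hinge discs, radius 30 mm, at y = +-49 mm about the hinge axis bear a tick each 15 degrees from level (front) to upright; the 45 degree tick is broad and orange.
- nest (a point): centre of the nest floor (base plate's top, 20 mm above the bench, 25 mm in front of the stand's origin), axes as the stand's. Four blue L corners 9 mm high, 6 mm walls, inside 67 (x) x 47 mm (y), rounded edges: the box's 62 mm side goes along x, 2.5 mm play each side. The long sides are open for 40 mm in the middle, for fingers closing along y. The seated box's origin is here.
- hinge (a point): middle of the panel's hinge axis, 55 mm behind the stand's origin and 50 mm above the bench; the axis is the stand's y.
- handle (a point): centre of the panel's orange grip, turning with it: a bar 18 mm in diameter, 34 mm long along the stand's y, flat ends, on a 12 mm wide steel stem at its middle. It is 160 mm from the hinge axis in the panel's plane; the panel (84 mm wide, 10 thick) ends at 120 mm. Pinched over its two ends (fingers closing along the stand's y) it turns between the fingers.
- panel (a joint): angle of the black light panel, rad: 0 level (down over the nest), 0.785 = 45 degrees, 1.571 upright, 1.69 leaning back on its stop, where it starts. At angle a the grip is 160 mm x cos(a) in front of the hinge (stand's -x) and 160 mm x sin(a) above it. Nearly free hinge, panel 0.35 kg: short of upright it falls shut by its own weight.
- septa_tin: round white tin with a green-blue lid, 46 mm across, 19 mm high, behind the ferrule box; leave alone. Origin: centre of its underside.
- tweezers: steel tweezers 126 mm long, 10 mm high, lying along the bench's front edge; leave alone. Origin: centre of its underside.
- timer: white square bench timer, 62 x 62 x 16 mm, on the right-hand side; leave alone. Origin: centre of its underside.

How it is judged (in metres and radians):
On the way, in this order (a step that is already met when the one before it is completed fails the run):
1. the ferrule box sits flat and square in the nest, let go, with the panel still leaning back or upright (x of ferrule_box in the frame of nest between -0.0035 and 0.0035 m and y of ferrule_box in the frame of nest between -0.0035 and 0.0035 m and z of ferrule_box in the frame of nest between -0.002 and 0.002 m and angle between the y axis of ferrule_box and the x axis of nest, either way round below 0.1 rad and angle between ferrule_box's own z axis and vertical below 0.06 rad and contact force between the fingers and ferrule_box below 0.3 N and linear speed of ferrule_box below 0.01 m/s and value of joint panel above 1.4 rad), for 0.2 s.
2. the panel is held still at 45 degrees by the fingers (value of joint panel between 0.698 and 0.873 rad and velocity of joint panel between -0.05 and 0.05 rad/s and contact force between the fingers and stand above 0.3 N), for 0.2 s.
At the end, for the whole second after the job is handed in: The box lies in the nest within 3.5 mm of its centre, 2 mm in height and 0.1 rad of square, level and untouched by the fingers; the fingers hold the panel still at 45 degrees, give or take 5 (all of step 2 and x of ferrule_box in the frame of nest between -0.0035 and 0.0035 m and y of ferrule_box in the frame of nest between -0.0035 and 0.0035 m and z of ferrule_box in the frame of nest between -0.002 and 0.002 m and angle between the y axis of ferrule_box and the x axis of nest, either way round below 0.1 rad and angle between ferrule_box's own z axis and vertical below 0.06 rad and contact force between the fingers and ferrule_box below 0.3 N and linear speed of ferrule_box below 0.01 m/s); the arm keeps its last pose, push and grip.
It fails at once if the panel fell shut (under 20 degrees) (value of joint panel below 0.35 rad).
It fails at once if the tin was disturbed (moved over 15 mm) (distance of septa_tin from where it was at the start of the episode above 0.015 m).
It fails at once if the tweezers was disturbed (moved over 15 mm) (distance of tweezers from where it was at the start of the episode above 0.015 m).
It fails at once if the timer was disturbed (moved over 15 mm) (distance of timer from where it was at the start of the episode above 0.015 m).
It also fails if it takes over 64 s, if anything falls off the work surface, if the arm or the gripper's body presses on something with over 40 N, if the wrist force passes 120 N, or if a joint passes its speed limit or range.

### The arm

A 6-joint arm with a two-finger parallel gripper is mounted at the origin on a cart in front of the work surface, level with it; the furniture and walls round the work are solid. World frame = base frame: x ahead of the robot, y to its left, z up, the work surface at z = 0. Lengths are in mm, angles in rad, forces in N, time in s.
With the tool pointing down it reaches from about 400 to 925 mm from the base axis. Payload 12.5 kg.
Tool frame: the origin (TCP) lies midway between the tips of the shut fingers; the grasp point (between the pads) lies 19 mm behind it (env.pinch_z is the z of the grasp point in the tool frame, in mm); z points along the fingers, y is the line along which they close (so a half turn about z gives the same grasp; the last joint's range is limited). The gripper opens to 95 mm and grips with 3 to 60 N. Pads are 20 mm wide; open, the fingers measure 119 mm over their backs; the gripper's body (75 mm by 180 mm) begins 59 mm behind the grasp point.
Start: joints at [1.213, 0.491, 1.559, -0, 1.092, -0.106], TCP at [155.699, 605.314, 214.661] pointing down, gripper open.
Joint ranges: [-3.1, 3.1], [-0.84, 2.19], [0.05, 2.79], [-1.13, 4.28], [0.06, 2.93], [-2.69, 2.69]. Speed limits (rad/s): [2.22, 2.22, 2.79, 3.14, 3.14, 3.14].

### API

Orientations are given as [roll, pitch, yaw] about the fixed x, y, z axes, in that order (R = Rz(yaw) Ry(pitch) Rx(roll)).
In Python, from cell import env, eyes gives the robot as it stands.
- The arm moves only by the shell command python3 -m inch 'ROWS'. ROWS is JSON, a list of rows, each a list of 3 entries, a list of its own where there are three numbers: the shift along the tool's x, y, z in units of 60 mm (1.0 is 60 mm), then the turn about the tool's z in units of 5 degrees (1.0 is 5 degrees), then the closure, from -1 (fully open) to 1 (shut). In form: [[[tx, ty, tz], turn, claw], ...]. A call has exactly 10 rows; each row shifts and turns the commanded pose from where the row before left it, along the tool's axes as they then stand; what a row does not reach is not made up. A row lasts 1/8 s, in which the tool goes at most 62.5 mm and 10.7 degrees, less where a joint would pass 70% of its speed; a pose out of reach is approached as far as the arm can. A call is refused whole if a number of a shift passes 1 or a number of a turn 1, either way. A call with a gripper value outside its range is refused whole. The fingers move at their own pace and stop on an object; the grip force is fixed at half the most. Time passes only in rows, so rows that do not move let the fingers close, or fill a call up. It gives the time, the measured TCP pose, the force, the opening and the grip force at its end, in the units of the state.
- env.state(): the state, without advancing time (a new reading comes with each control period).
- eyes.read_camera(name): name is "scene" or "side" or "wrist"; returns a dict with "pixels" (384x512x3 uint8, red, green, blue), "fx", "fy", "cx", "cy" (pixels), "extrinsics" (4x4, takes a point from world to camera coordinates). Camera axes: x right, y down, z forward; pixel columns grow to the right and rows downward; lengths in mm; the calibration is good to about 2 mm. A picture is of the moment at which its call begins. There is no depth.
- env.job_done(): hands the job in; it is judged then, once.
Trained networks look in a picture, given as the dict that the camera call returned (one of the last four; its "shot" number tells which), for a name from the list of things; names that differ only in an ending like _2 or _b are one class to them, and where a whole thing is asked for, a point or a joint stands for the part that bears it (a point fixed in the world has none). Each returns a list of dicts, best first, with "score" (0 to 1); they miss things now and then, are a little off and sometimes report something else, mostly with a low value. They report only what shows in the picture. A call takes as long as a camera call.
- eyes.boxes_of(name, picture): "centre" ([row, column] in pixels, amid what is visible of it).
- eyes.cut_out(name, picture): "mask" (384x512 bool, what is visible of it) and "centre" ([row, column] in pixels, amid what is visible of it).
- eyes.spot_point(name, picture): "centre" ([row, column] in pixels: a listed point, or the origin of a listed thing).
The state is a dict: "t": time; "joints": joint angles; "qvel": joint speeds; "tau": joint torques, N m; "eef_pos": TCP position; "tcp_rot": TCP orientation; "ft_force": force on the tool from outside, world axes, zero at the start; "moment": the same for the moment, N m; "opening": opening from 0.0 (shut) to 1.0 (fully open); "grip_force": force on a finger pad.
Only numpy, scipy, OpenCV 4.12 (cv2) and the standard library are available. Lean on these libraries where they do the work, as an engineer would, in place of code of your own. Each camera call takes 0.05 s, during which the arm holds its last target. There are 200 camera calls.

## Working session

There is one attempt and no reset: what is moved stays moved. The work goes in short steps, Python scripts to look and compute and a shell command to move; the robot and the scene stay as the last step left them, time stands still between calls to the robot, and variables do not carry over. Pictures are saved under pics/ and viewed, at most 10 in all, crops included, and the job is handed in when it is done.

```bash
mkdir -p pics
cat > h.py <<'E'
import numpy as np,cv2
from cell import env,eyes
def ray(p,rc):
    E=np.array(p["extrinsics"]);R=E[:3,:3];c=-R.T@E[:3,3]
    d=R.T@np.array([(rc[1]-p["cx"])/p["fx"],(rc[0]-p["cy"])/p["fy"],1]);return c,d
def atz(p,rc,z):
    c,d=ray(p,rc);return c+d*(z-c[2])/d[2]
def proj(p,X):
    E=np.array(p["extrinsics"]);v=E[:3,:3]@np.array(X)+E[:3,3]
    return [p["cy"]+p["fy"]*v[1]/v[2],p["cx"]+p["fx"]*v[0]/v[2]]
def tri(a,b):
    A=np.zeros((3,3));B=np.zeros(3)
    for p,rc in (a,b):
        c,d=ray(p,rc);d=d/np.linalg.norm(d);M=np.eye(3)-np.outer(d,d);A+=M;B+=M@c
    return np.linalg.solve(A,B)
def save(p,n,s=None):
    im=cv2.cvtColor(p["pixels"],cv2.COLOR_RGB2BGR)
    if s: im=cv2.resize(im,None,fx=s,fy=s)
    cv2.imwrite("pics/"+n,im)
E
python3 - <<'E'
from h import *
np.set_printoptions(precision=1,suppress=True)
s=env.state();print(s["t"],s["eef_pos"],s["tcp_rot"],s["opening"],env.pinch_z)
Z=dict(ferrule_box=0,stand=0,nest=20,hinge=50,handle=None,septa_tin=0,tweezers=0,timer=0)
P={c:eyes.read_camera(c) for c in("scene","side")}
for c in P: save(P[c],c+"0.png",1.5)
for n,z in Z.items():
    D={}
    for c,p in P.items():
        r=eyes.spot_point(n,p)
        if r:
            D[c]=(p,r[0]["centre"]);print(n,c,np.array(r[0]["centre"]),r[0]["score"],atz(p,r[0]["centre"],z) if z is not None else "")
    if len(D)==2: print("   tri",tri(*D.values()))
for n in("ferrule_box","stand"):
  for c,p in P.items():
    r=eyes.cut_out(n,p)
    if r:
        m=r[0]["mask"].astype(np.uint8);k,_=cv2.findContours(m,0,2);k=max(k,key=cv2.contourArea)
        z=16 if n=="ferrule_box" else 20
        pts=np.array([atz(p,(q[0][1],q[0][0]),z)[:2] for q in k],np.float32)
        print(n,c,r[0]["score"],cv2.minAreaRect(pts))
E
```

```text
0.0 [155.6 605.1 214.1] [-3.1 -0.   2.9] 0.9972168234475646 -18.8
ferrule_box scene [217.8 218. ] 0.88 [434.1 122.8   0. ]
ferrule_box side [194.7 225.2] 0.63 [439.1 134.5   0. ]
   tri [434.4 122.    4.1]
stand scene [187.9 195.2] 0.94 [496.3 271.    0. ]
stand side [171.7 233.4] 0.67 [502.  270.8   0. ]
   tri [503.1 278.1  -5. ]
nest scene [186.4 191.8] 0.82 [476.8 262.5  20. ]
nest side [169.5 226.4] 0.85 [475.6 252.1  20. ]
   tri [480.  267.   14.4]
hinge scene [167.  207.5] 0.56 [548.7 264.8  50. ]
hinge side [155.1 245.2] 0.87 [541.4 269.3  50. ]
   tri [537.3 253.4  58.3]
handle scene [112.4 206. ] 0.88 
handle side [101.8 251.8] 0.64 
   tri [568.4 271.6 214. ]
tweezers scene [257.3 276.1] 0.5 [409.1 -86.1   0. ]
tweezers side [241.1 238.7] 0.64 [409.4 -94.8   0. ]
   tri [413.3 -83.2  -7.1]
timer scene [263.  345.7] 0.64 [ 493.  -227.2    0. ]
timer side [267.6 295.4] 0.97 [ 492.7 -229.2    0. ]
   tri [ 493.9 -227.    -1.5]
ferrule_box scene 0.67 ((428.6042175292969, 116.69580078125), (73.63166809082031, 48.63151550292969), 80.84248352050781)
ferrule_box side 0.5 ((432.6894836425781, 109.73094940185547), (88.82655334472656, 42.61275863647461), 80.34160614013672)
stand side 0.98 ((465.3310546875, 240.8764190673828), (159.099609375, 102.34847259521484), 86.3373031616211)
```

View pics/scene0.png

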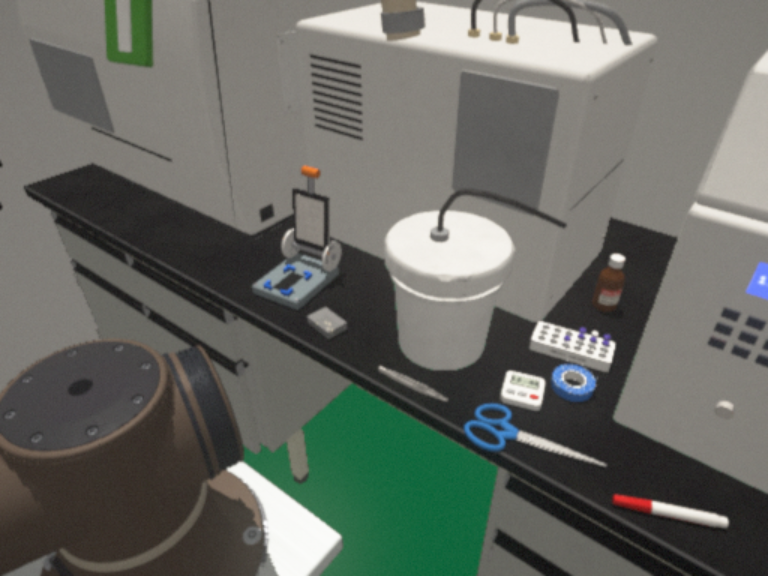

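View pics/side0.png

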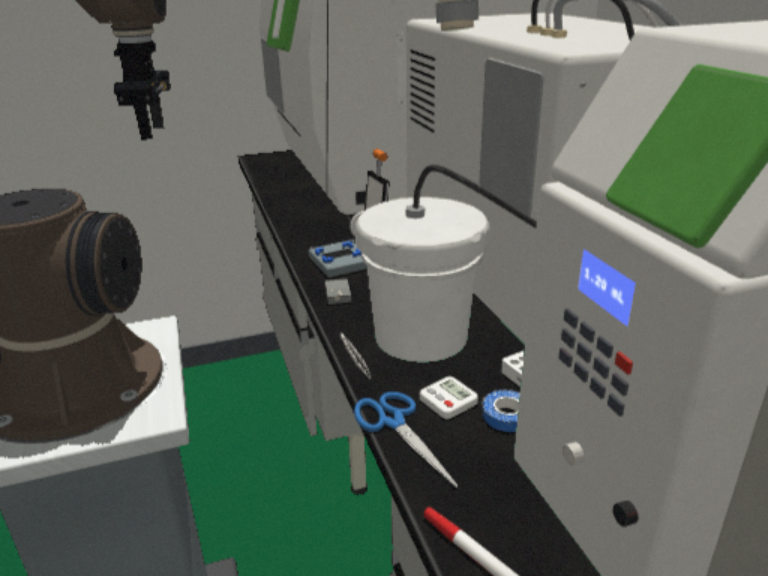

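The overview pictures show the stand at about (500, 270) with its panel leaning back. The box is near (434, 122), with its long side roughly along world y. The tin is hidden, probably behind the white bucket. I'll move over the area and look with the wrist camera.

```bash
python3 -m inch '[[[-0.6,-0.6,-0.14],0,-1],[[-0.6,-0.6,-0.14],0,-1],[[-0.6,-0.6,-0.14],0,-1],[[-0.6,-0.6,-0.14],0,-1],[[-0.6,-0.6,-0.14],0,-1],[[-0.6,-0.6,-0.14],0,-1],[[-0.6,-0.6,-0.14],0,-1],[[-0.6,-0.6,-0.14],0,-1],[[-0.6,-0.6,-0.14],0,-1],[[-0.6,-0.6,-0.14],0,-1]]'
cat >> h.py <<'E'
def go(T,yaw=None):
    "rows to target: shift in tool units (turn after or before), turn units"
    s=env.state()
    from scipy.spatial.transform import Rotation as Ro
    R=Ro.from_euler("xyz",s["tcp_rot"]).as_matrix()
    print("TCP",np.round(s["eef_pos"],1),"rot",np.round(s["tcp_rot"],3),"t",s["t"])
    print("shift before turn",np.round(R.T@(np.array(T)-s["eef_pos"])/60,3))
    if yaw is not None:
        d=(yaw-s["tcp_rot"][2]+np.pi)%(2*np.pi)-np.pi
        print("turn",np.round(-np.degrees(d)/5,2))
        R2=Ro.from_euler("xyz",[np.pi,0,yaw]).as_matrix();print("shift after turn",np.round(R2.T@(np.array(T)-s["eef_pos"])/60,3))
E
python3 - <<'E'
from h import *
np.set_printoptions(precision=1,suppress=True)
p=eyes.read_camera("wrist");save(p,"w1.png",1.5)
E_=np.array(p["extrinsics"]);print("cam",-E_[:3,:3].T@E_[:3,3],E_[:3,:3]);print(env.state()["eef_pos"],env.state()["tcp_rot"])
for n,z in dict(ferrule_box=0,stand=0,nest=20,hinge=50,septa_tin=0).items():
    for r in eyes.spot_point(n,p)[:2]: print(n,np.array(r["centre"]),r["score"],atz(p,r["centre"],z))
E
```

```text
t: 2.35
eef_pos: [415.3, 165.4, 299.2]
tcp_rot: [3.141, 0.001, 2.89]
ft_force: [1.6, 0.5, -0.4]
opening: 1.002
grip_force: 0.0
cam [342.3 183.4 469.6] [[ 0.2  1.  -0. ]
 [ 0.9 -0.2  0.3]
 [ 0.3 -0.1 -1. ]]
[418. 162. 300.] [-3.1  0.   2.9]
ferrule_box [173.4 230.7] 0.88 [435.1 124.8   0. ]
stand [187.  326.7] 0.82 [491.7 259.9   0. ]
nest [176.5 325.8] 0.58 [469.6 258.4  20. ]
septa_tin [284.1 233.5] 0.43 [616.7  79.1   0. ]
septa_tin [191.1  95.6] 0.19 [410.3 -81.6   0. ]
```

View pics/w1.png

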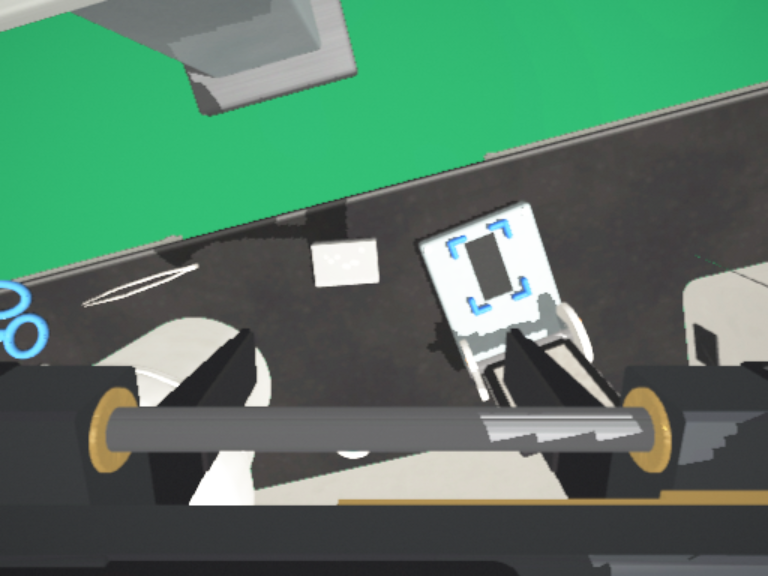

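The wrist picture shows the box at about (173, 231) and the blue nest corners around (176, 326), both unobstructed. Next I'll fit their models to the pixels.

```bash
cat >> h.py <<'E'
def fit(p,m,L,W,z0,z1,x0):
    "x0=[x,y,yaw]; L along yaw"
    from scipy.optimize import minimize
    m=cv2.resize(m.astype(np.uint8),None,fx=4,fy=4,interpolation=0)
    def hull(v):
        c,s=np.cos(v[2]),np.sin(v[2]);q=[]
        for a in(-L/2,L/2):
            for b in(-W/2,W/2):
                for z in(z0,z1):
                    r=proj(p,[v[0]+a*c-b*s,v[1]+a*s+b*c,z]);q.append([r[1]*4+1.5,r[0]*4+1.5])
        return cv2.convexHull(np.array(q,np.float32))
    def cost(v):
        v=[v[0],v[1],v[2]/100];k=np.zeros_like(m);cv2.fillConvexPoly(k,np.round(hull(v)*16).astype(np.int32),1,shift=4)
        return 1-(k&m).sum()/max((k|m).sum(),1)
    b=min((minimize(cost,[x0[0]+dx,x0[1],(x0[2]+dw)*100],method="Nelder-Mead",options=dict(initial_simplex=np.array([x0[0]+dx,x0[1],(x0[2]+dw)*100])+np.array([[0,0,0],[8,0,0],[0,8,0],[0,0,15]]))) for dx in(-3,3) for dw in(-.1,.1)),key=lambda r:r.fun)
    return b.x[0],b.x[1],b.x[2]/100,b.fun
def hullmask(m):
    k=np.zeros(m.shape,np.uint8);pts=np.argwhere(m)[:,::-1].astype(np.int32);cv2.fillConvexPoly(k,cv2.convexHull(pts),1);return k
def nestfit(p,x0,box=None):
    h=cv2.cvtColor(p["pixels"],cv2.COLOR_RGB2HSV);m=cv2.inRange(h,(98,110,80),(118,255,255))
    r,c=proj(p,[x0[0],x0[1],25]);s=p["fx"]/ (np.linalg.norm(np.array(x0[:2]+[25])-ray(p,(0,0))[0]));k=np.zeros_like(m);cv2.circle(k,(int(c),int(r)),int(62*s),255,-1)
    return fit(p,hullmask(m&k),79,59,20,29,x0)
E
python3 - <<'E'
from h import *
p=eyes.read_camera("wrist")
print("nest",nestfit(p,[475,260,0.0]))
r=eyes.cut_out("ferrule_box",p)[0];print(r["score"]);print("box",fit(p,r["mask"],62,42,0,16,[434,122,1.6]))
q=eyes.read_camera("scene")
print("nest scene",nestfit(q,[475,260,0.0]))
r=eyes.cut_out("ferrule_box",q)[0];print("box scene",fit(q,r["mask"],62,42,0,16,[434,122,1.6]))
for c in((362,440),(325,398),(325,487)): print("bucket",atz(q,(c[1-1]/1.5,c[1]/1.5),0))
E
```

```text
nest (np.float64(471.2589992023013), np.float64(256.6547286565925), np.float64(0.13170513929594424), np.float64(0.050269772338465635))
0.77
box (np.float64(435.0707745505622), np.float64(124.43445308923424), np.float64(1.4052880585996435), np.float64(0.041366652548355254))
nest scene (np.float64(474.1585627106557), np.float64(260.1052070844768), np.float64(0.14727326204566882), np.float64(0.07337242519921816))
box scene (np.float64(435.1044075596082), np.float64(124.9854320930598), np.float64(1.2923779539598528), np.float64(0.1809303977272727))
bucket [480.23785144 -88.98325127   0.        ]
bucket [515.41957708  24.12108277   0.        ]
bucket [ 613.34153439 -104.21864338    0.        ]
```

```bash
python3 -m inch '[[[0,0,0.1],1,-1],[[0,0,0.1],1,-1],[[0,0,0.1],1,-1],[[0,0,0.1],1,-1],[[0,0,0.1],1,-1],[[0,0,0.1],1,-1],[[0,0,0.1],1,-1],[[0,0,0.1],1,-1],[[0,0,0.1],1,-1],[[0,0,0.1],1,-1]]' >/dev/null
python3 -m inch '[[[0,0,0.1],1,-1],[[0,0,0.1],1,-1],[[0,0,0.1],1,-1],[[0,0,0.1],1,-1],[[0,0,0.1],1,-1],[[0,0,0.1],1,-1],[[0,0,0.1],1,-1],[[0,0,0],0,-1],[[0,0,0],0,-1],[[0,0,0],0,-1]]'
python3 - <<'E'
from h import *
p=eyes.read_camera("wrist")
for r in eyes.cut_out("ferrule_box",p)[:1]:
    print(r["score"]);f=fit(p,r["mask"],62,42,0,16,[435,124,1.4]);print("box",f)
    go([f[0],f[1],40],f[2])
go([435,124.5,40],1.405)
E
```

```text
t: 5.35
eef_pos: [414.7, 167.1, 196.9]
tcp_rot: [3.141, -0.0, 1.408]
ft_force: [-0.7, -0.3, 0.2]
opening: 1.0
grip_force: 0.0
0.92
box (np.float64(433.35911254653695), np.float64(124.50774605922632), np.float64(1.401737105172443), np.float64(0.0462053297310574))
TCP [414.7 167.1 196.8] rot [ 3.141 -0.     1.407] t 5.45
shift before turn [-0.65   0.422  2.613]
turn 0.06
shift after turn [-0.647  0.426  2.613]
TCP [414.7 167.1 196.8] rot [ 3.141 -0.     1.407] t 5.45
shift before turn [-0.645  0.449  2.613]
turn 0.02
shift after turn [-0.644  0.451  2.613]
```

```bash
python3 -m inch '[[[-0.22,0.15,0],0,-1],[[-0.22,0.15,0],0,-1],[[-0.21,0.14,0.3],0,-1],[[0,0,0.5],0,-1],[[0,0,0.5],0,-1],[[0,0,0.5],0,-1],[[0,0,0.5],0,-1],[[0,0,0.3],0,-1],[[0,0,0],0,-1],[[0,0,0],0,-1]]'
python3 -m inch '[[[0,0,0.3],0,-1],[[0,0,0.28],0,-1],[[0,0,0],0,-1],[[0,0,0],0,1],[[0,0,0],0,1],[[0,0,0],0,1],[[0,0,0],0,1],[[0,0,0],0,1],[[0,0,0],0,1],[[0,0,0],0,1]]'
```

```text
t: 6.7
eef_pos: [434.8, 123.7, 41.2]
tcp_rot: [3.141, -0.0, 1.406]
ft_force: [-0.5, 0.4, -0.8]
opening: 1.0
grip_force: 0.0
t: 7.95
eef_pos: [434.3, 124.2, 5.8]
tcp_rot: [-3.142, -0.0, 1.406]
ft_force: [-1.0, 0.5, 0.1]
opening: 0.434
grip_force: 30.0
```

```bash
python3 -m inch '[[[0,0,-0.3],0,1],[[0,0,-0.4],0,1],[[0,0,-0.4],-1,1],[[0,0,-0.4],-1,1],[[0,0,-0.3],-1,1],[[0,0,0],-1,1],[[0,0,0],-1,1],[[0,0,0],-1,1],[[0,0,0],-1,1],[[0,0,0],-1,1]]'
python3 -m inch '[[[0,0,0],-1,1],[[0,0,0],-1,1],[[0,0,0],-1,1],[[0,0,0],-1,1],[[0,0,0],-1,1],[[0,0,0],-1,1],[[0,0,0],-1,1],[[0,0,0],-1,1],[[0,0,0],-1,1],[[0,0,0],-1,1]]'
python3 -m inch '[[[0,0,0],-1,1],[[0,0,0],-1,1],[[0,0,0],-1,1],[[0,0,0],-0.3,1],[[0,0,0],0,1],[[0,0,0],0,1],[[0,0,0],0,1],[[0,0,0],0,1],[[0,0,0],0,1],[[0,0,0],0,1]]'
python3 - <<'E'
from h import *
p=eyes.read_camera("wrist");save(p,"w2.png",1.5)
n=nestfit(p,[473,258,0.13]);print("nest",n)
q=eyes.read_camera("scene");print("nest scene",nestfit(q,[473,258,0.13]))
go([n[0],n[1],100],n[2]+np.pi)
for r in eyes.cut_out("ferrule_box",p)[:1]: 
    z=env.state()["eef_pos"][2]-5; print(r["score"],fit(p,r["mask"],62,42,z,z+16,[435,124,.13]))
E
```

```text
t: 9.2
eef_pos: [434.2, 124.2, 113.8]
tcp_rot: [-3.141, -0.0, 2.107]
ft_force: [0.3, 0.4, 0.4]
opening: 0.435
grip_force: 30.0
t: 10.45
eef_pos: [434.2, 124.1, 113.8]
tcp_rot: [3.142, -0.0, 2.98]
ft_force: [-0.0, 0.2, 0.2]
opening: 0.44
grip_force: 30.0
t: 11.7
eef_pos: [434.3, 124.2, 113.8]
tcp_rot: [3.142, 0.0, -3.018]
ft_force: [-0.4, 0.4, -0.4]
opening: 0.438
grip_force: 30.0
nest (np.float64(472.2777154709345), np.float64(257.6340641621939), np.float64(0.13518729722495584), np.float64(0.7456680277083714))
nest scene (np.float64(472.7373184695623), np.float64(261.3935181970254), np.float64(0.14727545122575458), np.float64(0.341875188423274))
TCP [434.3 124.2 113.8] rot [ 3.141  0.    -3.018] t 11.8
shift before turn [-0.902  2.129  0.231]
turn -0.14
shift after turn [-0.927  2.119  0.231]
0.91 (np.float64(432.64152008386935), np.float64(122.73195704332778), np.float64(0.1172195128243076), np.float64(0.20364845938375353))
```

View pics/w2.png

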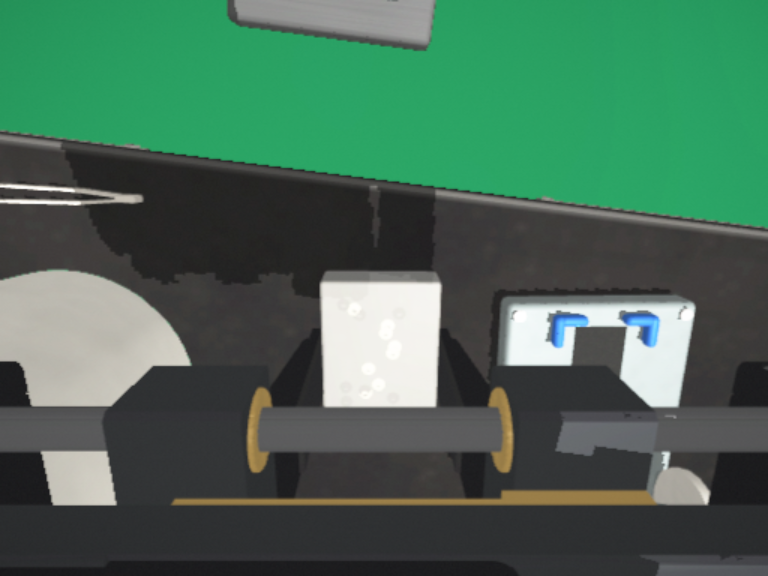

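```bash
python3 -m inch '[[[-0.15,0.35,0],0,1],[[-0.15,0.35,0],0,1],[[-0.15,0.35,0],0,1],[[-0.15,0.35,0],0,1],[[-0.15,0.35,0],0,1],[[-0.15,0.37,0],0,1],[[0,0,0],-0.2,1],[[0,0,0.5],0,1],[[0,0,0],0,1],[[0,0,0],0,1]]'
python3 - <<'E'
from h import *
p=eyes.read_camera("wrist");save(p,"w3.png",1.5)
im=cv2.cvtColor(p["pixels"],cv2.COLOR_RGB2BGR)[160:290,170:350];cv2.imwrite("pics/w3c.png",cv2.resize(im,None,fx=4.4,fy=4.4,interpolation=cv2.INTER_CUBIC))
go([472.3,257.6,60],.135+np.pi)
np.set_printoptions(precision=1,suppress=True)
s=env.state();x,y,z=s["eef_pos"];a=s["tcp_rot"][2]
for n,(u,v,w) in dict(cornF=(-39.5,-29.5,29),cornF2=(-39.5,29.5,29),inF=(-33.5,-23.5,29),inF2=(-33.5,23.5,29)).items():
    c,t=np.cos(.135),np.sin(.135);print(n,np.array(proj(p,[472.3+u*c-v*t,257.6+u*t+v*c,w])))
c,t=np.cos(a+np.pi),np.sin(a+np.pi)
for u,v,w in((-31,-21,z+10),(-31,21,z+10),(-31,-21,z-6),(-31,21,z-6)): print("box",np.array(proj(p,[x+u*c-v*t,y+u*t+v*c,w])))
E
```

```text
t: 13.1
eef_pos: [472.4, 256.8, 84.5]
tcp_rot: [3.142, 0.0, -3.001]
ft_force: [-0.6, -0.3, -0.4]
opening: 0.443
grip_force: 30.0
TCP [472.5 256.9  84.7] rot [ 3.141e+00  1.000e-03 -3.001e+00] t 13.15
shift before turn [0.003 0.012 0.411]
turn 0.07
shift after turn [0.003 0.012 0.411]
cornF [153.6 214.2]
cornF2 [154.  297.5]
inF [162.  222.9]
inF2 [162.3 288.7]
box [190.4 214.5]
box [190.4 295.6]
box [182.8 217.8]
box [182.8 292. ]
```

View pics/w3c.png

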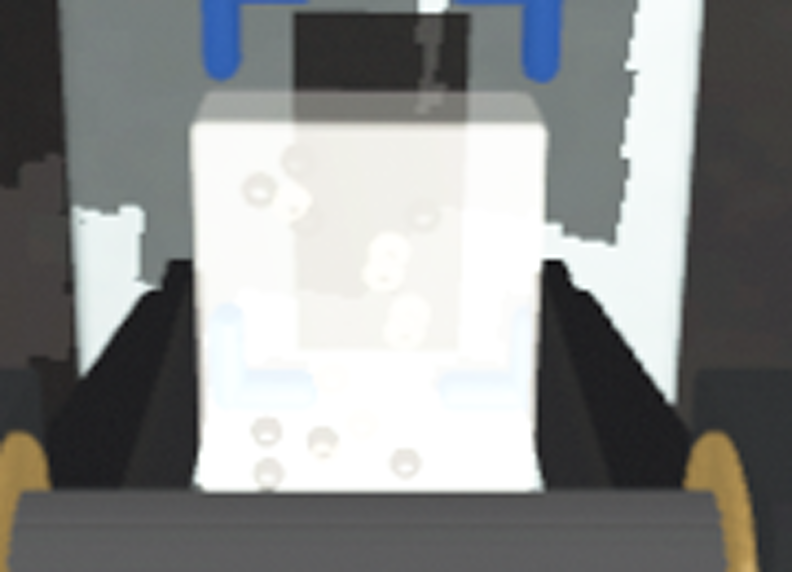

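The box is held squarely. The nest corners show at columns 216–298 and the box at 213–294, so the nest sits slightly to the right. Next is the fore-aft check.

Run:
```python
from h import *
np.set_printoptions(precision=1,suppress=True)
p=eyes.read_camera("wrist")
h=cv2.cvtColor(p["pixels"],cv2.COLOR_RGB2HSV);m=cv2.inRange(h,(98,110,60),(118,255,255))[120:200,190:320]
r,c=np.nonzero(m);r+=120;c+=190
print("blue rows",r.min(),r.max(),"cols",c.min(),c.max(), "cols left/right at row 170",c[r==170])
for k in range(150,182): 
    cc=c[r==k]
    if len(cc): print(k,cc.min(),cc.max(),len(cc),end="; ")
C,T=np.cos(.135),np.sin(.135)
def N(u,v,w): return np.array(proj(p,[472.3+u*C-v*T,258.5+u*T+v*C,w]))
for u in(-39.5,-33.5,-20,20,33.5,39.5): print(u,N(u,-26.5,29),N(u,26.5,29),N(u,-26.5,20))
print(p["cx"],p["cy"])
```

```text
blue rows 151 177 cols 216 297 cols left/right at row 170 [216 217 218 219 220 221 222 223 224 289 290 291 292 293 294 295 296]
151 219 237 17; 152 217 295 47; 153 216 296 51; 154 216 296 52; 155 216 296 52; 156 216 297 53; 157 216 297 52; 158 216 297 51; 159 216 297 51; 160 216 297 36; 161 216 297 17; 162 216 297 17; 163 216 296 16; 164 216 296 16; 165 216 296 17; 166 216 296 17; 167 216 296 17; 168 216 296 17; 169 216 296 17; 170 216 296 17; 171 216 296 18; 172 216 296 18; 173 216 296 18; 174 216 296 16; 175 217 296 15; 176 217 295 13; 177 218 295 10; -39.5 [153.5 219.6] [153.8 294.3] [151.5 220.8]
-33.5 [161.8 219.8] [162.2 294. ] [159.6 221. ]
-20 [180.2 220.2] [180.5 293.3] [177.3 221.4]
20 [231.4 221.4] [231.8 291.2] [226.9 222.5]
33.5 [247.7 221.8] [248.  290.6] [242.7 222.8]
39.5 [254.8 221.9] [255.1 290.3] [249.6 223. ]
252.9572789306284 190.29967783753855
```

```bash
python3 -m inch '[[[0,0.034,0],0.07,1],[[0,0,0.2],0,1],[[0,0,0.2],0,1],[[0,0,0.2],0,1],[[0,0,0.15],0,1],[[0,0,0.1],0,1],[[0,0,0.03],0,1],[[0,0,0.03],0,1],[[0,0,0],0,1],[[0,0,0],0,1]]'
```

```text
t: 14.45
eef_pos: [472.1, 259.1, 29.5]
tcp_rot: [3.141, 0.0, -3.007]
ft_force: [-0.4, -0.8, -0.2]
opening: 0.441
grip_force: 30.0
```

```bash
python3 -m inch '[[[0,0,0.02],0,1],[[0,0,0.02],0,1],[[0,0,0.015],0,1],[[0,0,0.015],0,1],[[0,0,0],0,1],[[0,0,0],0,1],[[0,0,0],0,1],[[0,0,0],0,1],[[0,0,0],0,1],[[0,0,0],0,1]]'
```

```text
t: 15.7
eef_pos: [471.9, 259.1, 25.8]
tcp_rot: [3.141, 0.0, -3.007]
ft_force: [-2.1, -0.8, 11.5]
opening: 0.437
grip_force: 30.0
```

```bash
python3 -m inch '[[[0,0,-0.015],0,0],[[0,0,0],0,-0.3],[[0,0,0],0,-0.6],[[0,0,0],0,-1],[[0,0,0],0,-1],[[0,0,-0.2],0,-1],[[0,0,-0.4],0,-1],[[0,0,-0.6],0,-1],[[0,0,-0.6],0,-1],[[0,0,-0.6],0,-1]]'
python3 -m inch '[[[0,0,-0.6],0,-1],[[0,0,-0.5],0,-1],[[0,0,-0.5],0,-1],[[0,0,-0.3],0,-1],[[0,0,0],0,-1],[[0,0,0],0,-1],[[0,0,0],0,-1],[[0,0,0],0,-1],[[0,0,0],0,-1],[[0,0,0],0,-1]]'
python3 - <<'E'
from h import *
np.set_printoptions(precision=1,suppress=True)
p=eyes.read_camera("wrist");a=eyes.read_camera("scene");b=eyes.read_camera("side")
n=nestfit(p,[472,259,.135]);print(n)
r=eyes.cut_out("ferrule_box",p)
if r: print(r[0]["score"],fit(p,r[0]["mask"],62,42,20,36,[472,259,.135]))
im=cv2.cvtColor(p["pixels"],cv2.COLOR_RGB2BGR);R,C=map(int,proj(p,[472,259,30]));print(R,C)
cv2.imwrite("pics/w4.png",cv2.resize(im[max(R-70,0):R+80,max(C-90,0):C+90],None,fx=4,fy=4,interpolation=cv2.INTER_CUBIC)[:600])
# handle: orange blobs
H=[]
for q,nm in((a,"scene"),(b,"side")):
    h=eyes.spot_point("handle",q)[0];hs=cv2.cvtColor(q["pixels"],cv2.COLOR_RGB2HSV);m=cv2.inRange(hs,(3,150,100),(17,255,255))
    rr,cc=np.nonzero(m);k=(abs(rr-h["centre"][0])<15)&(abs(cc-h["centre"][1])<15)
    ce=[(rr[k].min()+rr[k].max())/2,(cc[k].min()+cc[k].max())/2] if k.any() else h["centre"];print(nm,h["centre"],ce,rr[k].mean(),cc[k].mean());H.append((q,ce))
print("handle tri",tri(*H))
for yy in(472.,): 
    c,s=np.cos(.135),np.sin(.135); hh=np.array([472.2,259,0])+(80+19)*np.array([c,s,0])+[0,0,208.9];print("model handle",hh,proj(a,hh),proj(b,hh))
E
```

```text
t: 16.95
eef_pos: [471.8, 259.0, 172.0]
tcp_rot: [3.141, 0.001, -3.007]
ft_force: [-0.4, -0.4, 1.4]
opening: 1.0
grip_force: 0.0
t: 18.2
eef_pos: [471.9, 259.1, 283.8]
tcp_rot: [3.142, -0.0, -3.007]
ft_force: [-0.0, -0.3, 0.1]
opening: 1.0
grip_force: 0.0
(np.float64(471.2735645373373), np.float64(257.0971791706334), np.float64(0.13445586595718695), np.float64(0.0370449934359709))
0.84 (np.float64(470.6917260149587), np.float64(257.19483613876184), np.float64(0.12319748086277092), np.float64(0.03187753974829366))
159 253
scene [113.0, 206.7] [np.float64(114.0), np.float64(206.5)] 114.04918032786885 206.50819672131146
side [104.0, 250.6] [np.float64(102.5), np.float64(253.0)] 102.74468085106383 252.91489361702128
handle tri [571.8 273.2 209.4]
model handle [570.3 272.3 208.9] [np.float64(114.41511713446053), np.float64(206.37768922768444)] [np.float64(102.84510668950955), np.float64(252.59934334537866)]
```

View pics/w4.png

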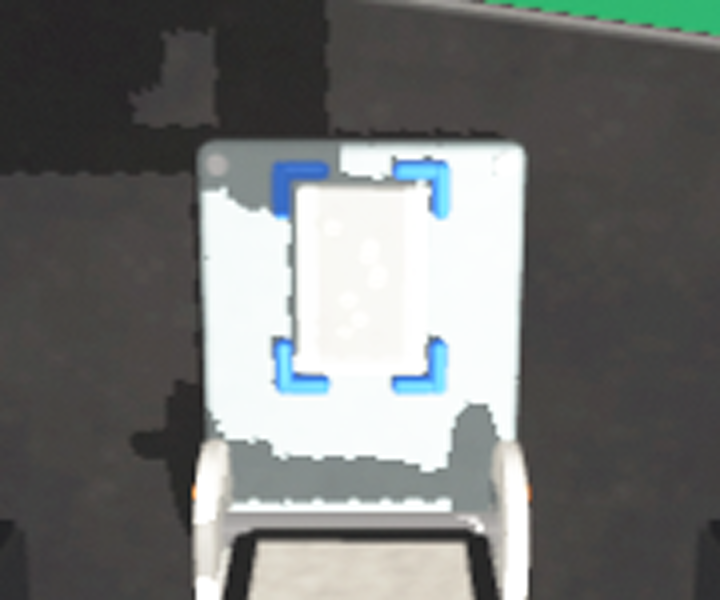

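The box is seated inside all four corners. The handle estimate from the cameras agrees with the model to about 2 mm. I'll check clearance to the instrument behind, then grip.

Run:
```python
from h import *
np.set_printoptions(precision=1,suppress=True)
a=eyes.read_camera("scene")
for x,y in((285,222),(345,252),(370,262)): print("instr base",atz(a,(y/1.5,x/1.5),0))
go([570.9,272.6,230],.135+np.pi)
go([570.9,272.6,190],.135+np.pi)
```

```text
instr base [658.4 458.6   0. ]
instr base [644.3 261.3   0. ]
instr base [646.5 193.9   0. ]
TCP [471.9 259.1 283.9] rot [ 3.1 -0.  -3. ] t 18.55
shift before turn [-1.7  0.   0.9]
turn -0.0
shift after turn [-1.7  0.   0.9]
TCP [471.9 259.1 283.9] rot [ 3.1 -0.  -3. ] t 18.55
shift before turn [-1.7  0.   1.6]
turn -0.0
shift after turn [-1.7  0.   1.6]
```

```bash
python3 -m inch '[[[-0.4,0,0],0,-1],[[-0.4,0,0],0,-1],[[-0.4,0,0],0,-1],[[-0.46,0,0],0,-1],[[0,0,0.3],0,-1],[[0,0,0.4],0,-1],[[0,0,0.4],0,-1],[[0,0,0.3],0,-1],[[0,0,0.16],0,-1],[[0,0,0],0,-1]]'
python3 - <<'E'
from h import *
np.set_printoptions(precision=2,suppress=True)
go([570.9,272.6,190],.135+np.pi)
p=eyes.read_camera("wrist");save(p,"w5.png",1.5)
E
```

```text
t: 19.8
eef_pos: [570.6, 272.4, 190.0]
tcp_rot: [-3.141, -0.001, -3.007]
ft_force: [-0.7, -0.1, -0.3]
opening: 1.0
grip_force: 0.0
TCP [570.6 272.4 190. ] rot [-3.14 -0.   -3.01] t 19.8
shift before turn [-0.01  0.    0.  ]
turn -0.0
shift after turn [-0.01  0.    0.  ]
```

View pics/w5.png

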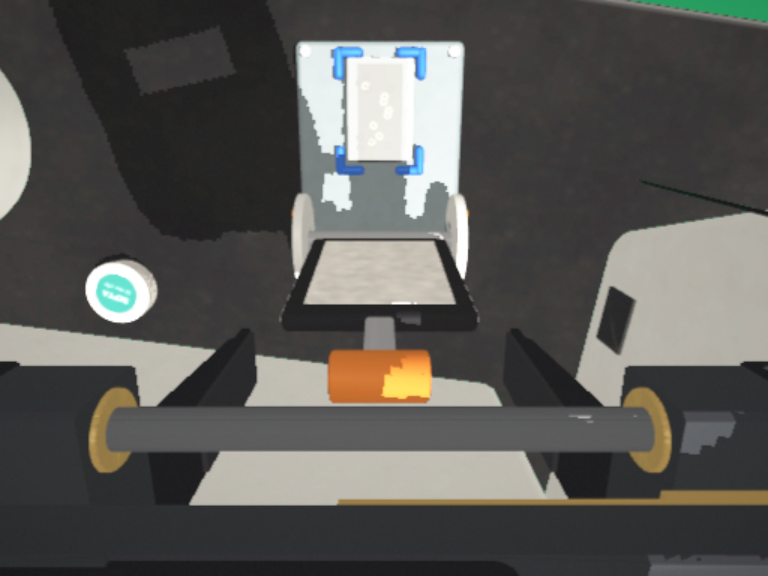

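The grip is centred between the open fingers at column 380, and the box is still seated. Close on it.

```bash
python3 -m inch '[[[0,0,0],0,0],[[0,0,0],0,1],[[0,0,0],0,1],[[0,0,0],0,1],[[0,0,0],0,1],[[0,0,0],0,1],[[0,0,0],0,1],[[0,0,0],0,1],[[0,0,0],0,1],[[0,0,0],0,1]]'
```

```text
t: 21.1
eef_pos: [570.7, 272.3, 190.4]
tcp_rot: [-3.141, 0.0, -3.007]
ft_force: [0.6, -3.2, 0.4]
opening: 0.357
grip_force: 30.0
```

Opening 0.357 × 95 = 34 mm, which matches the bar length. Now I'll swing along the arc, first half.

```bash
python3 -m inch '[[[0.12,0,-0.01],0,1],[[0.12,0,-0.007],0,1],[[0.12,0,0],0,1],[[0.12,0,0.003],0,1],[[0.119,0,0.01],0,1],[[0.119,0,0.015],0,1],[[0.118,0,0.021],0,1],[[0.118,0,0.026],0,1],[[0.115,0,0.031],0,1],[[0.115,0,0.037],0,1]]'
python3 - <<'E'
from h import *
a=eyes.read_camera("scene");b=eyes.read_camera("side")
H=[]
for q in(a,b):
    h=eyes.spot_point("handle",q); print([(x["centre"],x["score"]) for x in h[:1]]); H+=[(q,h[0]["centre"])] if h else []
if len(H)==2: print(tri(*H))
print(env.state()["eef_pos"])
E
```

```text
t: 22.35
eef_pos: [499.8, 262.7, 183.3]
tcp_rot: [-3.142, 0.001, -3.007]
ft_force: [0.5, -5.4, 4.5]
opening: 0.358
grip_force: 30.0
[([125.7, 192.6], 0.7)]
[([110.7, 227.4], 0.64)]
[488.70763979 244.80484755 207.99848471]
[499.56953597 262.72922555 183.27706408]
```

```bash
python3 -m inch '[[[0.112,0,0.041],0,1],[[0.112,0,0.047],0,1],[[0.108,0,0.051],0,1],[[0.106,0,0.056],0,1],[[0.103,0,0.061],0,1],[[0.101,0,0.066],0,1],[[0.097,0,0.07],0,1],[[0.095,0,0.075],0,1],[[0.094,0,0.083],0,1],[[0.092,0,0.087],0,1]]'
python3 -m inch '[[[0,0,0],0,1],[[0,0,0],0,1],[[0,0,0],0,1],[[0,0,0],0,1],[[0,0,0],0,1],[[0,0,0],0,1],[[0,0,0],0,1],[[0,0,0],0,1],[[0,0,0],0,1],[[0,0,0],0,1]]'
python3 - <<'E'
from h import *
np.set_printoptions(precision=1,suppress=True)
s=env.state();d=np.array([570.7,272.3,190.4])-s["eef_pos"];f=-19+d[:2]@[np.cos(.135),np.sin(.135)];z=158.9-d[2]
print("TCP-based f,h",f,z,"angle",np.degrees(np.arctan2(z,f)),"r",np.hypot(f,z))
p=eyes.read_camera("wrist");a=eyes.read_camera("scene");b=eyes.read_camera("side")
H=[(q,eyes.spot_point("handle",q)[0]["centre"]) for q in(a,b)];print("handle tri",tri(*H))
r,c=map(int,proj(a,[490,262,90]));im=[]
for q in(a,b):
    r,c=map(int,proj(q,[490,262,90]));k=cv2.cvtColor(q["pixels"],cv2.COLOR_RGB2BGR)[max(r-60,0):r+60,c-50:c+50];im.append(cv2.resize(k,(400,480),interpolation=cv2.INTER_CUBIC))
cv2.imwrite("pics/f1.png",np.hstack(im))
E
```

```text
t: 23.8
eef_pos: [438.2, 254.4, 144.8]
tcp_rot: [-3.142, -0.001, -3.007]
ft_force: [-2.2, -3.8, 4.6]
opening: 0.353
grip_force: 30.0
t: 25.05
eef_pos: [438.2, 254.4, 144.8]
tcp_rot: [-3.141, -0.002, -3.007]
ft_force: [-5.5, -4.1, 6.0]
opening: 0.355
grip_force: 30.0
TCP-based f,h 114.73474441087367 113.28794076083557 angle 44.636463229690214 r 161.23963252519243
handle tri [440.7 254.3 165.2]
```

View pics/f1.png

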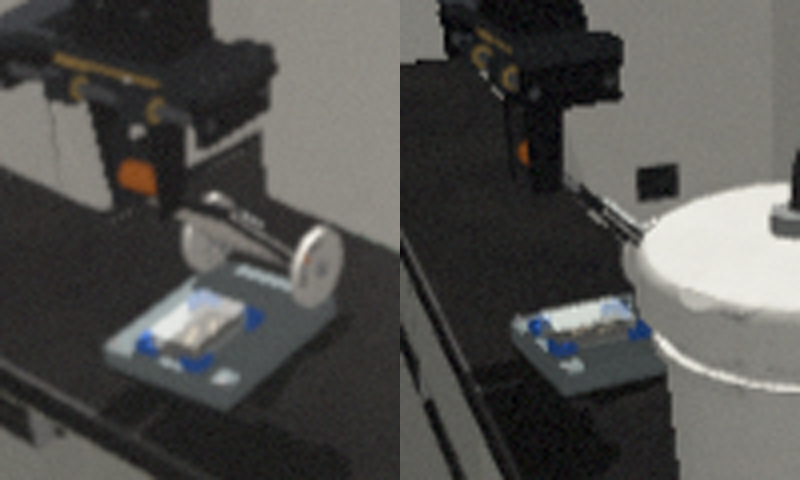

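The orange grip is between the fingers and the panel is at about 45° (44.6° from the arc, with triangulated grip height of 165 mm agreeing). The box is still inside the blue corners and the arm is still.

```bash
python3 -c "
from cell import env
print(env.job_done())"
```

```text
the job is handed in; nothing more can be done
None
```

I handed the job in at about 25 s: the ferrule box sits flat in the nest and released, the arm is holding the light panel at about 44.6°, and I never touched the tin, tweezers or timer; the hand-in returned no verdict.

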